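Grease the tilted nipple of a linear stage

TASK

Turn the grease gun in its cup until its yellow mark faces the reader's red window squarely, and leave it so for a second to be read. Then take the gun out and press its coupler squarely onto the tilted nipple of the linear stage until the claws snap over it, and keep pressing so that the nipple stays pushed in at least two thirds of its 12 mm travel against its spring. Finish while holding it pressed like that, without letting go, and leave everything else on the bench alone.

Things in the scene. Friction and masses are not known exactly. Their poses are not given: they have to be found in the camera images.
- gun: Push grease gun: teal cylinder, 136 mm long, about 0.25 kg, standing mouth-down in the white cup. Origin: centre of the open mouth of its brass coupler (lower end); z runs along the gun to its black cap; x points out of its yellow mark. The coupler ends in a lip 30 mm in diameter, 4 mm high, then a 22 mm tube; bore 13.4 mm, 28 mm deep, flared to 22 mm at the mouth, so it centres itself.
- gun_grip (a point): Point on the gun's axis, 105 mm from the mouth, axes as the gun's: a good place to grip. The teal body is a cylinder 32 mm in diameter from 34 to 128 mm above the mouth, the cap from 128 to 136 mm. Grip it with the pads parallel to its axis.
- gun_mark (a point): Centre of the yellow mark, a 13 x 36 mm patch on the gun's +x side, 60 mm from the mouth and 16 mm off the axis. A yellow stripe on top of the cap, from the centre to the +x rim, shows the same side from above.
- cup_floor (a point): Centre of the cup's floor, 8 mm above the table; the gun stands on it. The white cup (inside 36 mm, rim 22 mm above this floor) is on the fixed reader station, an aluminium base 90 x 225 x 8 mm that also carries the reader block. z up, y from the cup towards the reader.
- reader_window (a point): Centre of the red window of the black reader block (60 x 50 mm, top 88 mm above the table). It is 109 mm from the cup's axis and 66 mm above the table, and looks at the cup. At the start the gun has to be turned counter-clockwise seen from above, by 0.6 to 1.4 rad, for its mark to face it.
- nipple_seat (a point): Centre of the nipple's seat, the outer face of a steel collar 48 mm in diameter, about 120 mm above the table. z = nipple axis, pointing out, 0.4 rad from vertical, leaning roughly towards the robot. It sinks with the press. A brass nipple, 10 mm thick with a conical tip, stands 24 mm out of it. With the coupler home, the gun's origin is here and its z lies along this z.
- claw_left (a joint): Outward slide of one of the two red spring claws (at +y and -y of the seat, 47 mm over their backs, reaching 22 mm out of it), m: 0 at rest, 0.007 fully spread. Pushing the coupler down the nipple from about 10 mm above the seat spreads them (about 7 N); at about 5 mm they snap in above its lip and draw it home.
- claw_right (a joint): The same for the claw at -y.
- nipple (a joint): How far the nipple with collar and claws is pushed into its housing along its axis, m: 0 fully out, 0.012 end of travel. A spring resists with 4 N plus 1 N per mm (10 N at 6 mm, 16 N at the end). It sinks some mm before the claws snap, and comes back up when the push is let go.
- level_a: Spirit level, aluminium bar 90 x 26 mm, 22 mm high, yellow-green vial; origin under its centre. Bystander, loose: leave it where it is.
- level_b: A second, identical spirit level; origin under its centre. Bystander, loose: leave it where it is.
- jar: Amber jar, 44 mm diameter, 60 mm high; origin under its centre. Bystander, loose: leave it where it is.
- lens_tube: Silver lens tube ring, 50 mm diameter, 30 mm high; origin under its centre. Bystander, loose: leave it where it is.
- driver: Orange screwdriver, 150 mm, lying; origin under its centre. Bystander, loose: leave it where it is.
- slide_box: Blue slide box with white lid, 85 x 60 x 36 mm; origin under its centre. Bystander, loose: leave it where it is.
- tin: Steel tin, 60 mm diameter, 70 mm high; origin under its centre. Bystander, loose: leave it where it is.
Mind the look-alikes: they are no part of the job. There is more than one size of the gun; the job needs the larger. Leave any orange look-alike of the part that bears nipple_seat alone.

How it is judged (in metres and radians):
On the way, in this order (a step that is already met when the one before it is completed fails the run):
1. the gun stands upright in the cup with its yellow mark facing the reader window within 15 degrees, for half a second (x of reader_window in the frame of gun above 0.05 m and y of reader_window in the frame of gun between -0.028 and 0.028 m and distance between gun and cup_floor below 0.012 m and angle between gun's own z axis and vertical below 0.15 rad), for 0.5 s.
2. the coupler is squarely home on the nipple, past the claws (z of gun in the frame of nipple_seat below 0.002 m and distance between gun and nipple_seat below 0.004 m and angle between the z axis of gun and the z axis of nipple_seat, either way round below 0.12 rad), for 0.2 s.
At the end, for the whole second after the job is handed in: The coupler is snapped home on the nipple (its mouth within 2 mm of the seat along the axis and within 4 mm in all, axes within 0.12 rad), the nipple is pushed in by more than 6.5 mm of its 12 mm, and the robot's fingers are still on the gun and press it down (all of step 2 and value of joint nipple above 0.0065 m and contact force between the fingers and gun above 1.5 N); the arm keeps its last pose, push and grip.
It fails at once if a bystander is pushed out of place by more than 20 mm (distance of any of level_a, level_b, jar, lens_tube, driver, slide_box, tin from where it was at the start of the episode above 0.02 m).
It also fails if it takes over 42 s, if anything falls off the work surface, if the arm or the gripper's body presses on something with over 40 N, if the wrist force passes 120 N, or if a joint passes its speed limit or range.

ROBOT

A 6-joint arm with a two-finger parallel gripper is mounted at the origin on the work surface. World frame = base frame: x ahead of the robot, y to its left, z up, the work surface at z = 0. Lengths are in mm, angles in degrees, forces in N, time in s.
With the tool pointing down it reaches from about 300 to 850 mm from the base axis. Payload 4.2 kg.
Tool frame: the origin (TCP) lies midway between the tips of the shut fingers; the grasp point (between the pads) lies env.hold_point_z behind it (env.hold_point_z is the distance from the TCP to the grasp point, in mm); z points along the fingers, y is the line along which they close (so a half turn about z gives the same grasp; the last joint's range is limited). The gripper opens to 91 mm and grips with 3 to 60 N. Pads are 32 mm wide; open, the fingers measure 118 mm over their backs; the gripper's body (76 mm by 178 mm) begins 60 mm behind the grasp point.
Start: joints at [65.604, 18.312, 89.639, -0, 72.044, -1.146], TCP at [226.987, 528.318, 213.976] pointing down, gripper open.
Joint ranges: [-177.97, 177.97], [-48.28, 115.42], [12.27, 149.76], [-77.06, 257.06], [2.81, 150.46], [-146.56, 146.56]. Speed limits (degrees/s): [147.25, 147.25, 180, 180, 180, 180].

INTERFACE

Orientations are given as [roll, pitch, yaw] about the fixed x, y, z axes, in that order (R = Rz(yaw) Ry(pitch) Rx(roll)).
In Python, from workcell import env, viewer, spotter gives the robot as it stands.
- The arm moves only by the tool apply_moves, never from a script. Its arguments are lists of equal length, an entry for each row: "delta_pos": the shift along the world's x, y, z normalised to -1 to 1, where 1 is 120 mm, a list of three; "rot": the turn, a rotation vector about the world's x, y, z normalised to -1 to 1, where 1 is 1.5 rad, a list of three; "hand": the opening, from 0 (shut) to 1 (fully open). A call has 1 to 10 rows; each row is the pose to reach, as a shift and turn from the pose commanded when the call began; what a row does not reach only later rows make up. A row lasts 1/12 s, in which the tool goes at most 41.7 mm and 7.16 degrees, less where a joint would pass 70% of its speed; a pose out of reach is approached as far as the arm can. A call with a number of a shift or a turn outside -1 to 1 is refused whole. A call with a gripper value outside its range is refused whole. The fingers move at their own pace and stop on an object; "newtons" is the grip in N (left out, the last holds). Time passes only in rows, so rows that repeat a pose let the fingers close. It gives the time, the measured TCP pose, the force, the opening and the grip force at its end, in the units of the state.
- env.state(): the state, without advancing time (a new reading comes with each control period).
- viewer.grab_frame(name): name is "side" or "top"; returns a dict with "pixels" (400x640x3 uint8, red, green, blue), "camera_matrix" (3x3 intrinsics, pixels), "R" (3x3) and "t" (3): a world point X has camera coordinates R X + t. Camera axes: x right, y down, z forward; pixel columns grow to the right and rows downward; lengths in mm; the calibration is good to about 2 mm. A picture is of the moment at which its call begins. There is no depth.
- env.job_done(): hands the job in; it is judged then, once.
Trained networks look in a picture, given as the dict that the camera call returned (one of the last four; its "shot" number tells which), for a name from the list of things; names that differ only in an ending like _2 or _b are one class to them, and where a whole thing is asked for, a point or a joint stands for the part that bears it (a point fixed in the world has none). Each returns a list of dicts, best first, with "score" (0 to 1); they miss things now and then, are a little off and sometimes report something else, mostly with a low value. They report only what shows in the picture. A call takes as long as a camera call. They do not tell look-alikes from the thing itself.
- spotter.trace(picture, query): "mask" (400x640 bool, what is visible of it) and "box" ([centre column, centre row, width, height] in pixels, round what is visible of it).
- spotter.landmark_of(picture, query): "position" ([column, row] in pixels: a listed point, or the origin of a listed thing).
The state is a dict: "time_s": time; "qpos": joint angles; "qvel": joint speeds; "effort": joint torques, N m; "ee_pos": TCP position; "ee_rot": TCP orientation; "force": force on the tool from outside, world axes, zero at the start; "torque": the same for the moment, N m; "gripper_width": finger opening in mm; "gripper_force": force on a finger pad.
Only numpy, scipy, OpenCV 4.12 (cv2) and the standard library are available. Lean on these libraries where they do the work, as an engineer would, in place of code of your own. Each camera call takes 0.05 s, during which the arm holds its last target. There are 200 camera calls.

## Working session

There is one attempt and no reset: what is moved stays moved. The work goes in short steps, Python scripts to look and compute and a tool call to move; the robot and the scene stay as the last step left them, time stands still between calls to the robot, and variables do not carry over. Pictures are saved under pics/ and viewed, at most 10 in all, crops included, and the job is handed in when it is done.

Besides the shell and the picture viewer there is one more tool, called in YAML: its name, and indented under it one key for each argument. apply_moves: Moves the arm, as the interface text tells. Its arguments: {"type":"object","properties":{"delta_pos":{"type":"array"},"rot":{"type":"array"},"hand":{"type":"array"},"newtons":{"type":"number"}},"required":["delta_pos","rot","hand"]}

```bash
mkdir -p pics; ls; cat > h.py <<'E'
import numpy as np,cv2
from workcell import env,viewer,spotter
def grab(n,save=None):
    p=viewer.grab_frame(n)
    if save: cv2.imwrite('pics/'+save,cv2.cvtColor(p['pixels'],cv2.COLOR_RGB2BGR))
    return p
def ray(p,uv):
    K,R,t=[np.array(p[k],float) for k in('camera_matrix','R','t')]
    t=t.ravel(); d=R.T@np.linalg.inv(K)@np.array([uv[0],uv[1],1.]); return -R.T@t,d/np.linalg.norm(d)
def at_z(p,uv,z):
    c,d=ray(p,uv); return c+d*(z-c[2])/d[2]
def tri(obs):
    A=np.zeros((3,3));b=np.zeros(3)
    for p,uv in obs:
        c,d=ray(p,uv);M=np.eye(3)-np.outer(d,d);A+=M;b+=M@c
    X=np.linalg.solve(A,b); return X,[float(np.linalg.norm(proj(p,X)-uv)) for p,uv in obs]
def proj(p,X):
    q=np.array(p['R'])@np.array(X)+np.array(p['t']).ravel();q=np.array(p['camera_matrix'])@q;return q[:2]/q[2]
E
python3 - <<'E'
from h import *
s=grab('side','s0.png');t=grab('top','t0.png')
print(env.state(),env.hold_point_z)
for n in['gun','gun_grip','gun_mark','cup_floor','reader_window','nipple_seat']:
    for nm,p in(('side',s),('top',t)):
        print(n,nm,[(np.round(d['position']).tolist(),round(d['score'],2)) for d in spotter.landmark_of(p,n)][:4])
for p in(s,t): print(ray(p,(320,200)))
E
```

```text
pics
{'time_s': 0.1, 'qpos': array([ 6.56018633e+01,  1.83504871e+01,  8.96981328e+01, -8.42847599e-04,
        7.20425172e+01, -1.14609276e+00]), 'qvel': array([-0.06562812, -0.04968157, -0.10142999, -0.03438068,  0.0133031 ,
       -0.0341099 ]), 'effort': array([ 1.79269089e-03, -4.13324046e+01, -2.32510740e+01,  7.30738090e-02,
        4.21265548e-02, -6.99221050e-05]), 'ee_pos': array([226.824302  , 527.90324737, 213.18787935]), 'ee_rot': array([-1.79908865e+02, -1.02168761e-03,  1.56748216e+02]), 'force': array([ 1.47595525, -0.05440686, -0.30179257]), 'torque': array([-0.02338686, -0.00244089,  0.00307816]), 'gripper_force': 0.0, 'gripper_width': 91.20389856403136} 18.8
gun side [([315.0, 280.0], 0.89), ([323.0, 248.0], 0.76), ([360.0, 399.0], 0.31)]
gun top [([277.0, 202.0], 0.48), ([317.0, 202.0], 0.4)]
gun_grip side [([316.0, 248.0], 0.73), ([324.0, 228.0], 0.56)]
gun_grip top [([273.0, 197.0], 0.77), ([318.0, 196.0], 0.46)]
gun_mark side [([311.0, 268.0], 0.74), ([325.0, 238.0], 0.57)]
gun_mark top [([270.0, 190.0], 0.61), ([312.0, 196.0], 0.51)]
cup_floor side [([317.0, 283.0], 0.72)]
cup_floor top [([273.0, 201.0], 0.63)]
reader_window side [([316.0, 283.0], 0.74), ([316.0, 305.0], 0.59)]
reader_window top [([235.0, 206.0], 0.88)]
nipple_seat side [([339.0, 183.0], 0.62), ([426.0, 184.0], 0.55), ([316.0, 282.0], 0.21)]
nipple_seat top [([378.0, 286.0], 0.77), ([371.0, 200.0], 0.75), ([200.0, 135.0], 0.66)]
(array([292.54981975, 621.50750884, 755.63645693]), array([ 0.27952875, -0.7039126 , -0.65297069]))
(array([ 331.88995951,  -75.26319707, 1153.08834118]), array([ 0.17626385,  0.04407611, -0.98335566]))
```

View pics/s0.png

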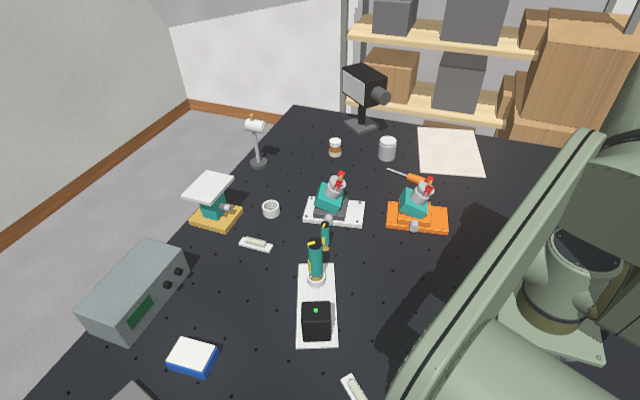

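View pics/t0.png

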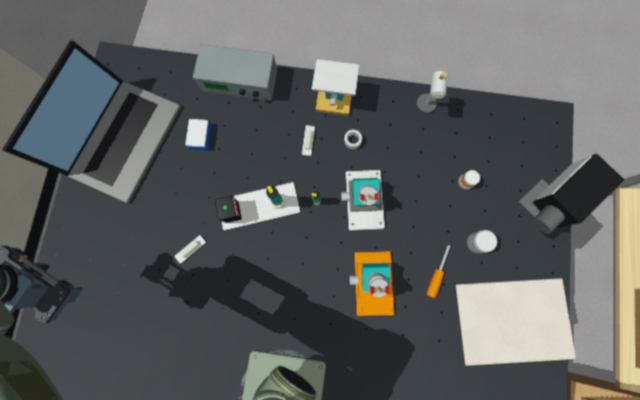

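Side view: the gun in its cup is at (316,265), the small gun at (324,237), the white-based target stage at (335,190), and the orange decoy at (425,190). Top view: gun cap (273,193), reader (229,208), target stage (368,198), small gun (317,198).

```bash
python3 - <<'E'
from h import *
s=grab('side');t=grab('top')
def f(n,p,near):
    L=spotter.landmark_of(p,n); L=[d for d in L if np.linalg.norm(np.array(d['position'])-near)<22]
    return np.array(L[0]['position']) if L else None
for n,a,b in[('gun',(315,280),(275,202)),('gun_grip',(316,248),(273,197)),('gun_mark',(311,268),(270,190)),('cup_floor',(317,283),(273,201)),('nipple_seat',(339,183),(371,200)),('gun_grip',(324,228),(318,196)),('nipple_seat',(426,184),(378,286))]:
    u,v=f(n,s,a),f(n,t,b)
    if u is None or v is None: print(n,u,v);continue
    print(n,u,v,*tri([(s,u),(t,v)]))
v=f('reader_window',t,(235,206));print('rw',v,at_z(t,v,66))
for n in ['level_a','jar','lens_tube','driver','slide_box','tin']:
    print(n,[(np.round(at_z(t,d['position'],0)),round(d['score'],2)) for d in spotter.landmark_of(t,n)][:2])
def crop(p,x,y,w,h,k): return cv2.resize(cv2.cvtColor(p['pixels'],cv2.COLOR_RGB2BGR)[y:y+h,x:x+w],(w*k,h*k),interpolation=cv2.INTER_CUBIC)
a=np.hstack([crop(s,295,230,50,55,8),crop(s,315,160,50,55,8)][:2]);b=np.hstack([crop(t,250,177,80,50,5),crop(t,340,165,80,50,5)][:2])
print(a.shape,b.shape)
c=np.zeros((a.shape[0]//1+0,800,3),np.uint8);c[:]=a
cv2.imwrite('pics/c1.png',c);cv2.imwrite('pics/c2.png',np.hstack([crop(t,250,177,50,50,8),crop(t,345,170,50,50,8)]))
E
```

```text
gun [316.4 281.4] [274.  199.6] [515.03394913 106.59352786  17.52421198] [1.169737190413953, 0.9675375949198959]
gun_grip [311.8 247.8] [275.2 192.9] [522.9054471   91.82835594 115.76653653] [1.31995868089451, 1.1217511924331547]
gun_mark [306.1 270.9] [271.3 193.3] [531.35863099 112.27602972  54.5871808 ] [1.2928766250090613, 1.0716520403990129]
cup_floor [314.9 282. ] [276.3 201.3] [516.91338103 101.64456533   6.48773992] [0.5356041066508989, 0.44435112641445423]
nipple_seat [338.9 181.6] [369.  196.6] [ 544.50139066 -155.17107278  117.33585424] [0.10416203159684115, 0.10763205580299372]
gun_grip [325. 227.] [315.  198.7] [529.23298518 -12.580732    81.2359875 ] [1.4289840843974946, 1.3147333618859658]
nipple_seat [427.2 186.6] [376.7 287.2] [ 315.99643991 -201.45257844  125.17125053] [0.5019131925121808, 0.5267274994068698]
rw [234.2 204.5] [480.83009071 205.59907682  66.        ]
level_a [(array([717.,  37.,   0.]), 0.71), (array([348., 320.,   0.]), 0.68)]
jar [(array([ 656., -427.,    0.]), 0.53)]
lens_tube [(array([725., -91.,   0.]), 0.67)]
driver [(array([ 395., -394.,    0.]), 0.83)]
slide_box [(array([673., 368.,   0.]), 0.78)]
tin [(array([ 489., -485.,    0.]), 0.62)]
(440, 800, 3) (250, 800, 3)
```

View pics/c1.png

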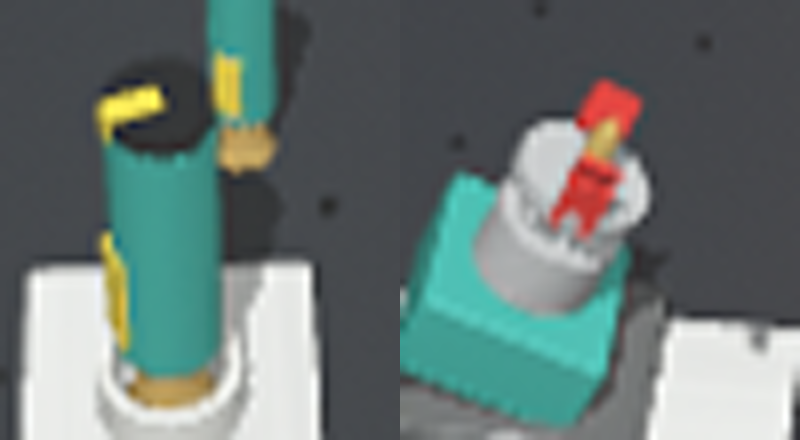

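View pics/c2.png

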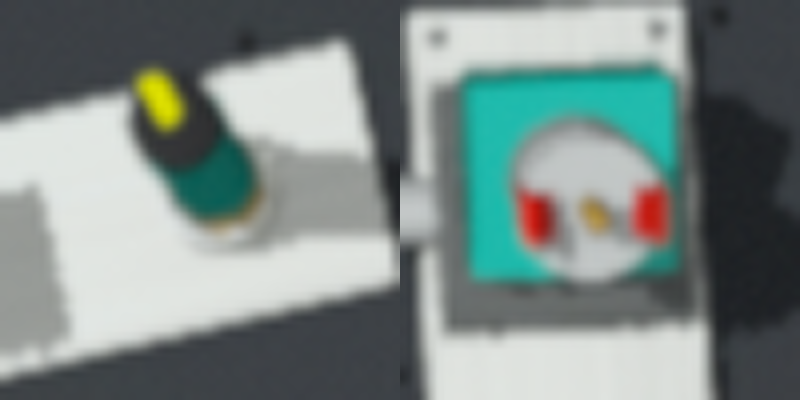

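```bash
cat > m.py <<'E'
from h import *
def blobs(p,f,roi,minA=3):
    x,y,w,h=roi; c=cv2.cvtColor(p['pixels'],cv2.COLOR_RGB2HSV).astype(int)[y:y+h,x:x+w]
    m=f(c[...,0],c[...,1],c[...,2]).astype(np.uint8); n,l,st,ce=cv2.connectedComponentsWithStats(m)
    return m,[(int(st[i,4]),(ce[i]+[x,y]).round(2)) for i in range(1,n) if st[i,4]>=minA]
red=lambda h,s,v:((h<8)|(h>172))&(s>140)&(v>100)
yel=lambda h,s,v:(h>20)&(h<35)&(s>140)&(v>120)
white=lambda h,s,v:(s<40)&(v>120)
teal=lambda h,s,v:(h>75)&(h<95)&(s>100)
gold=lambda h,s,v:(h>12)&(h<24)&(s>70)
dark=lambda h,s,v:(v<75)
def plate(p,roi,z):
    m,_=blobs(p,white,roi); n,l,st,_=cv2.connectedComponentsWithStats(m); i=1+np.argmax(st[1:,4])
    ys,xs=np.nonzero(l==i); P=np.array([at_z(p,(x+roi[0],y+roi[1]),z)[:2] for x,y in zip(xs,ys)],np.float32)
    return cv2.minAreaRect(P)
E
python3 - <<'E'
from m import *
s=grab('side');t=grab('top')
print('stage plate',plate(t,(340,165,50,70),8),'station',plate(t,(212,175,92,60),8))
print('red s',blobs(s,red,(315,160,45,40))[1],'t',blobs(t,red,(345,170,45,40))[1])
print('gold s',blobs(s,gold,(330,165,20,30))[1],'t',blobs(t,gold,(360,185,18,25))[1])
print('yel s',blobs(s,yel,(300,232,22,45))[1],'t',blobs(t,yel,(260,180,22,20))[1])
m,b=blobs(t,dark,(262,182,22,20));print('cap t',b)
m,b=blobs(s,dark,(302,234,24,20));print('cap s',b)
for i in range(3):
    a=[d['position'] for d in spotter.landmark_of(s,'nipple_seat') if abs(d['position'][0]-339)<15]
    c=[d['position'] for d in spotter.landmark_of(t,'nipple_seat') if abs(d['position'][1]-200)<15]
    print(a,c, tri([(s,np.array(a[0])),(t,np.array(c[0]))])[0] if a and c else '')
    s=grab('side');t=grab('top')
E
```

```text
stage plate ((555.9827270507812, -143.444580078125), (175.5921630859375, 119.30912780761719), 10.983628273010254) station ((495.5765380859375, 150.82786560058594), (94.55397033691406, 228.4345245361328), 21.554065704345703)
red s [(34, array([340.68, 173.  ])), (40, array([337.82, 183.45]))] t [(16, array([361.5 , 196.81])), (18, array([375.94, 196.39]))]
gold s [(16, array([339.81, 177.19]))] t [(10, array([369. , 196.5]))]
yel s [(30, array([310.33, 242.93])), (18, array([309.22, 266.56]))] t [(29, array([269.66, 188.83]))]
cap t [(140, array([271.39, 188.05]))]
cap s [(112, array([315.03, 242.36])), (7, array([323.71, 252.29]))]
[[339.0, 182.5]] [[369.3, 197.3]] [ 544.08130657 -156.42538933  113.24968899]
[[337.1, 181.5]] [[370.3, 197.9]] [ 546.53675445 -158.65399563  113.31240393]
[] [[370.4, 198.8]]
```

```bash
python3 - <<'E'
from m import *
from scipy.optimize import least_squares
s=grab('side');t=grab('top')
print('stripe',at_z(t,(269.66,188.83),144),at_z(s,(310.9,242.5),144))
print('capend guess',at_z(t,(272.2,193),144),at_z(s,(315.2,242.1),144))
# teal body centroid fit: rows' mid of teal body in both views vs axis projection
ob=[]
for p,roi in((s,(303,245,24,32)),(t,(266,190,20,18))):
    m,b=blobs(p,teal,roi); ys,xs=np.nonzero(m); print(len(xs),xs.mean()+roi[0],ys.mean()+roi[1],xs.min()+roi[0],xs.max()+roi[0],ys.min()+roi[1],ys.max()+roi[1])
    mm=spotter.trace(p,'gun'); 
    for d in mm[:3]: print(d['score'],d['box'])
rw=[at_z(t,d['position'],66) for d in spotter.landmark_of(t,'reader_window')][:1];print('rw',rw)
# claws: red centroids z unknown: triangulate pairs
A=tri([(s,(340.68,173.)),(t,(375.94,196.39))]);B=tri([(s,(337.82,183.45)),(t,(361.5,196.81))]);print(A,B);d=A[0]-B[0]
d=B[0]-A[0];print('y dir',d,np.degrees(np.arctan2(d[1],d[0])))
for yaw in(10.98-90+90,):
    z=np.array([-np.sin(.4)*np.cos(np.radians(yaw)),-np.sin(.4)*np.sin(np.radians(yaw)),np.cos(.4)])
    mid=(A[0]+B[0])/2;print('z',z,'seat est from claws',mid-14*z)
    for S in (mid-14*z,np.array([544.5,-156,117])): print('tip',proj(s,S+24*z),proj(t,S+24*z),'mid',proj(s,S+12*z),proj(t,S+12*z),'seat',proj(s,S),proj(t,S))
E
```

```text
stripe [523.35250979 102.5964336  144.        ] [523.20829553 101.49570812 144.        ]
capend guess [513.47256019  94.26555605 144.        ] [514.7822813   97.29026397 144.        ]
348 315.46264367816093 260.8419540229885 308 322 246 276
0.9 [314.4, 259.1, 18.3, 42.3]
0.71 [338.4, 178.9, 13.9, 22.1]
70 276.2857142857143 199.0 271 281 194 203
0.59 [274.1, 196.2, 21.7, 22.5]
rw [array([480.59021765, 199.38573115,  66.        ])]
(array([ 544.51807893, -171.44424174,  134.78096459]), [0.08385592083371038, 0.0881286690582383]) (array([ 540.07097842, -135.03895335,  126.84075999]), [0.20754583075607225, 0.21189303736044227])
y dir [-4.44710051 36.40528839 -7.9402046 ] 96.96448124626855
z [-0.38228954 -0.07417108  0.92106099] seat est from claws [ 547.6465823  -152.20320239  117.91600837]
tip [340.89278207 175.59262068] [369.15509383 197.25695689] mid [339.11049814 178.72427972] [368.59576861 196.29116423] seat [337.35523595 181.80845874] [368.04892477 195.34692331]
tip [342.44744719 175.28828411] [370.4370388 198.7183631] mid [340.65759846 178.41473823] [369.86333264 197.73622423] seat [338.89482146 181.49390427] [369.30242694 196.77599871]
```

```bash
cat > fit.py <<'E'
from m import *
s=grab('side');t=grab('top')
a=np.linspace(0,2*np.pi,40)
def circ(c,r,u,v): return np.array(c)+r*(np.cos(a)[:,None]*u+np.sin(a)[:,None]*v)
X,Y,Z=np.eye(3)
def fill(p,pts,roi,k=4):
    q=np.array([proj(p,P) for P in pts]); q=(q-roi[:2]+.5)*k
    m=np.zeros((roi[3]*k,roi[2]*k),np.uint8); cv2.fillConvexPoly(m,cv2.convexHull(np.round(q).astype(np.int32)),1)
    return m
def teal_model(p,x,y,roi):
    b=fill(p,np.vstack([circ((x,y,42),16,X,Y),circ((x,y,136),16,X,Y)]),roi)
    c=fill(p,np.vstack([circ((x,y,136),16,X,Y),circ((x,y,144),16,X,Y)]),roi)
    m=b*(1-c); return cv2.resize(m.astype(np.float32),(roi[2],roi[3]),interpolation=cv2.INTER_AREA),cv2.resize(c.astype(np.float32),(roi[2],roi[3]),interpolation=cv2.INTER_AREA)
rois=((s,(303,236,24,40)),(t,(262,182,22,22)))
ty=lambda h,sa,v:teal(h,sa,v)|yel(h,sa,v)
best=[]
M=[blobs(p,ty,r)[0] for p,r in rois]
# cut pixels hidden by cup: side rows>272 and top ignored where white
for x in np.arange(506,526,1.):
  for y in np.arange(90,112,1.):
    e=0;es=[]
    for (p,r),m in zip(rois,M):
        b,c=teal_model(p,x,y,r); w=(c<.05).astype(float)   # ignore cap zone (stripe)
        d=(np.abs(b-m)*w)
        d2=(m*(c<.05)*(b<.05)).sum()
        if p is s: d=d[:34]
        es.append(d.sum())
    best.append((sum(es),x,y,es))
best.sort(key=lambda q:q[0]);print(*best[:6],sep='\n')
E
python3 - <<'E'
from fit import *
gx,gy=best[0][1:3]
def draw(p,x,y,polys,k=8,w=50,h=37):
    im=cv2.resize(cv2.cvtColor(p['pixels'],cv2.COLOR_RGB2BGR)[y:y+h,x:x+w],(w*k,h*k),interpolation=cv2.INTER_CUBIC)
    for pts,c in polys:
        q=(np.array([proj(p,P) for P in pts])-[x,y]+.5)*k; cv2.polylines(im,[q.round().astype(np.int32)],False,c,1)
    return im
G=[(circ((gx,gy,144),16,X,Y),(255,0,255)),(circ((gx,gy,136),16,X,Y),(255,0,255)),(circ((gx,gy,42),16,X,Y),(255,0,255))]
yw=np.radians(10.)
def seat(S,yaw,c):
    z=np.array([-np.sin(.4)*np.cos(yaw),-np.sin(.4)*np.sin(yaw),np.cos(.4)]);y=np.array([-np.sin(yaw),np.cos(yaw),0]);x=np.cross(y,z);S=np.array(S)
    o=[(circ(S,24,x,y),c),(np.array([S,S+24*z]),c)]
    for k in(1,-1): o.append((np.array([S+k*23.5*y,S+k*23.5*y+22*z,S+k*15*y+22*z]),c))
    return o
N=seat((546,-154,117.5),yw,(255,0,255))
a1=np.hstack([draw(s,292,236,G),draw(t,250,177,G)]);a2=np.hstack([draw(s,315,165,N),draw(t,345,173,N)])
cv2.imwrite('pics/o1.png',np.vstack([a1,a2]))
E
```

```text
(np.float64(79.0625), np.float64(516.0), np.float64(100.0), [np.float64(61.375), np.float64(17.6875)])
(np.float64(79.1875), np.float64(516.0), np.float64(101.0), [np.float64(60.6875), np.float64(18.5)])
(np.float64(79.375), np.float64(517.0), np.float64(100.0), [np.float64(61.6875), np.float64(17.6875)])
(np.float64(79.4375), np.float64(516.0), np.float64(99.0), [np.float64(60.3125), np.float64(19.125)])
(np.float64(79.625), np.float64(517.0), np.float64(98.0), [np.float64(58.75), np.float64(20.875)])
(np.float64(80.0), np.float64(515.0), np.float64(102.0), [np.float64(59.3125), np.float64(20.6875)])
```

View pics/o1.png

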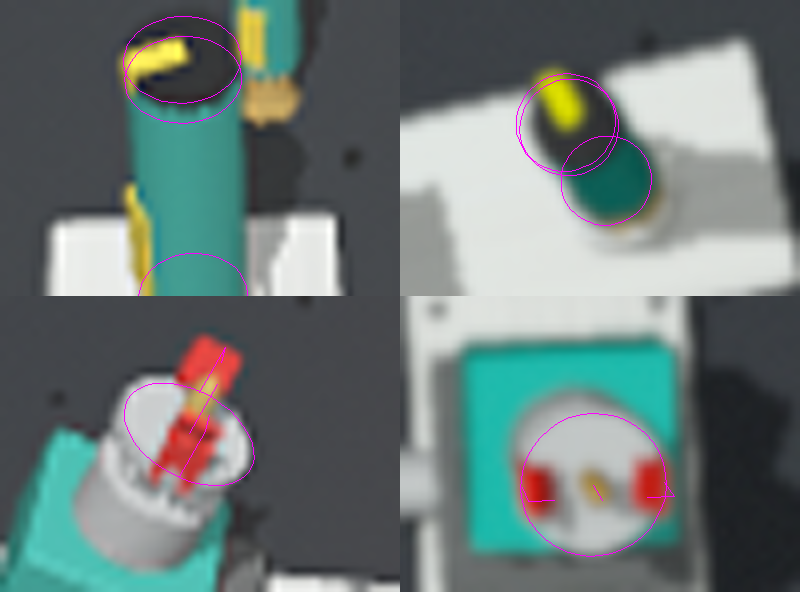

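Gun fit is (516,100). Seat overlay is about 1 px low and right, so the seat is about (548,-153,117.5) with yaw about 10°. Moving above the gun.

apply_moves:
  delta_pos:
    - [0.6,-0.9,0]
    - [0.6,-0.9,0]
    - [0.6,-0.9,0]
    - [0.6,-0.9,0]
  rot:
    - [0,0,-0.26]
    - [0,0,-0.26]
    - [0,0,-0.26]
    - [0,0,-0.26]
  hand: [1,1,1,1]

```text
time_s: 3.23
ee_pos: [301.3, 415.5, 214.1]
ee_rot: [-179.9, 0.2, 134.0]
force: [0.2, 0.2, -0.1]
gripper_width: 91.4
gripper_force: 0.0
```

apply_moves:
  delta_pos:
    - [0.6,-0.9,0]
    - [0.6,-0.9,0]
    - [0.6,-0.9,0]
    - [0.6,-0.9,0]
  rot:
    - [0,0,-0.26]
    - [0,0,-0.26]
    - [0,0,-0.26]
    - [0,0,-0.26]
  hand: [1,1,1,1]

```text
time_s: 3.57
ee_pos: [373.5, 308.2, 214.2]
ee_rot: [179.9, 0.2, 111.6]
force: [-1.0, -0.1, 0.6]
gripper_width: 91.5
gripper_force: 0.0
```

apply_moves:
  delta_pos:
    - [0.6,-0.9,0]
    - [0.6,-0.9,0]
    - [0.6,-0.9,0]
    - [0.6,-0.9,0]
  rot:
    - [0,0,-0.26]
    - [0,0,-0.26]
    - [0,0,-0.26]
    - [0,0,-0.26]
  hand: [1,1,1,1]

```text
time_s: 3.9
ee_pos: [445.9, 200.6, 214.1]
ee_rot: [179.9, 0.1, 89.3]
force: [0.5, 0.3, -0.2]
gripper_width: 91.2
gripper_force: 0.0
```

apply_moves:
  delta_pos:
    - [0.6,-0.87,0]
    - [0.6,-0.87,0]
    - [0.6,-0.87,0]
    - [0.6,-0.87,0]
    - [0.6,-0.87,0]
    - [0.6,-0.87,0]
  rot:
    - [0,0,-0.26]
    - [0,0,-0.26]
    - [0,0,-0.26]
    - [0,0,-0.26]
    - [0,0,-0.26]
    - [0,0,-0.26]
  hand: [1,1,1,1,1,1]

```text
time_s: 4.4
ee_pos: [514.6, 101.0, 213.7]
ee_rot: [-179.9, -0.0, 67.5]
force: [-0.1, 0.7, 0.3]
gripper_width: 91.0
gripper_force: 0.0
```

```bash
python3 - <<'E'
from m import *
s=grab('side');t=grab('top')
st=env.state();print(st['time_s'],st['ee_pos'],st['ee_rot'],st['qpos'])
m,_=blobs(t,yel,(255,178,30,25));ys,xs=np.nonzero(m)
P=np.array([at_z(t,(x+255,y+178),144)[:2] for x,y in zip(xs,ys)])
if len(P)>3: print(len(P),P.mean(0),cv2.fitLine(P.astype(np.float32),cv2.DIST_L2,0,.01,.01).ravel())
E
```

```text
4.5 [514.18857998 101.53061072 213.96175007] [-1.79962543e+02 -2.01669415e-02  6.75530704e+01] [9.88880014e+00 1.37384948e+01 9.61482516e+01 3.94204024e-02
 7.01341194e+01 3.23223206e+01]
11 [519.8301701   98.72538291] [ 9.9846995e-01 -5.5296555e-02  5.1983020e+02  9.8725380e+01]
```

apply_moves:
  delta_pos:
    - [0.01,0,-0.25]
    - [0.01,0,-0.5]
    - [0.01,0,-0.75]
    - [0.01,0,-0.99]
    - [0.01,0,-0.99]
    - [0.01,0,-0.99]
  rot:
    - [0,0,0]
    - [0,0,0]
    - [0,0,0]
    - [0,0,0]
    - [0,0,0]
    - [0,0,0]
  hand: [1,1,1,1,1,1]

```text
time_s: 5.0
ee_pos: [514.9, 101.1, 94.7]
ee_rot: [-179.9, 0.1, 67.5]
force: [-0.3, 0.2, 0.7]
gripper_width: 90.7
gripper_force: 0.0
```

```bash
python3 - <<'E'
from m import *
t=grab('top')
t['pixels']=cv2.cvtColor(cv2.imread('pics/t0.png'),cv2.COLOR_BGR2RGB)
s=grab('side','s2.png')
for p,roi,f in((t,(260,178,25,25),0),):
  for sat in(90,140):
    m,_=blobs(p,lambda h,sa,v:(h>18)&(h<38)&(sa>sat)&(v>100),roi);ys,xs=np.nonzero(m)
    P=np.array([at_z(p,(x+roi[0],y+roi[1]),144)[:2] for x,y in zip(xs,ys)])
    l=cv2.fitLine(P.astype(np.float32),cv2.DIST_L2,0,.01,.01).ravel();print(len(P),P.mean(0),np.degrees(np.arctan2(l[1],l[0])))
E
```

```text
34 [523.32667461 102.93524785] 37.9474
31 [522.84999294 102.38144235] 37.30914
```

apply_moves:
  delta_pos:
    - [0,0,0]
    - [0,0,0]
    - [0,0,0]
    - [0,0,0]
    - [0,0,0]
    - [0,0,0]
  rot:
    - [0,0,0]
    - [0,0,0]
    - [0,0,0]
    - [0,0,0]
    - [0,0,0]
    - [0,0,0]
  hand: [0,0,0,0,0,0]
  newtons: 15

```text
time_s: 5.6
ee_pos: [516.3, 99.8, 95.4]
ee_rot: [180.0, -0.0, 67.4]
force: [-0.4, 0.2, 0.4]
gripper_width: 54.1
gripper_force: 0.0
```

apply_moves:
  delta_pos:
    - [0,0,0]
    - [0,0,0]
    - [0,0,0]
    - [0,0,0]
    - [0,0,0]
    - [0,0,0]
  rot:
    - [0,0,0]
    - [0,0,0]
    - [0,0,0]
    - [0,0,0]
    - [0,0,0]
    - [0,0,0]
  hand: [0,0,0,0,0,0]
  newtons: 15

```text
time_s: 6.1
ee_pos: [516.2, 99.9, 95.1]
ee_rot: [180.0, 0.0, 67.4]
force: [0.3, 0.1, -0.5]
gripper_width: 31.4
gripper_force: 15.0
```

apply_moves:
  delta_pos:
    - [0,0,0]
    - [0,0,0]
    - [0,0,0]
    - [0,0,0]
    - [0,0,0]
    - [0,0,0]
    - [0,0,0]
    - [0,0,0]
    - [0,0,0]
    - [0,0,0]
  rot:
    - [0,0,0.05]
    - [0,0,0.13]
    - [0,0,0.21]
    - [0,0,0.29]
    - [0,0,0.37]
    - [0,0,0.45]
    - [0,0,0.53]
    - [0,0,0.61]
    - [0,0,0.69]
    - [0,0,0.77]
  hand: [0,0,0,0,0,0,0,0,0,0]

```text
time_s: 6.93
ee_pos: [515.6, 99.9, 95.1]
ee_rot: [-179.9, -0.1, 133.9]
force: [-1.2, 0.2, 0.8]
gripper_width: 31.7
gripper_force: 15.0
```

apply_moves:
  delta_pos:
    - [0,0,0]
    - [0,0,0]
    - [0,0,0]
    - [0,0,0]
  rot:
    - [0,0,0.08]
    - [0,0,0.08]
    - [0,0,0.08]
    - [0,0,0.08]
  hand: [0,0,0,0]

```text
time_s: 7.27
ee_pos: [515.8, 99.9, 95.1]
ee_rot: [-180.0, -0.0, 140.3]
force: [-1.4, -0.8, 0.1]
gripper_width: 31.6
gripper_force: 15.0
```

```bash
python3 - <<'E'
from m import *
s=grab('side');t=grab('top')
print(env.state()['ee_rot'],env.state()['ee_pos'],env.state()['force'])
print(blobs(s,yel,(300,235,30,50))[1],blobs(t,yel,(255,178,35,35))[1])
im=np.hstack([cv2.resize(p['pixels'][y:y+50,x:x+50],(400,400),interpolation=cv2.INTER_CUBIC) for p,x,y in((s,290,235),(t,245,175))])
cv2.imwrite('pics/g1.png',im[...,::-1])
for az in(96.5,101.5,106.5,111.5,116.5,126.5):
    a=np.radians(az);u=np.array([np.cos(a),np.sin(a),0]);c=np.array([516,100,68.])
    print(az,proj(s,c+16*u))
roi=(300,235,30,50);m,_=blobs(s,teal,roi)
for r in(262,266,270): 
    x=np.nonzero(m[r-235])[0];print(r,x.min()+300 if len(x) else 0,x.max()+300 if len(x) else 0)
E
```

```text
[-1.79968704e+02 -2.95717086e-02  1.40328743e+02] [515.86174683  99.85702205  95.07671675] [-1.31856321 -0.50380669  0.84707308]
[(12, array([314.42, 246.92])), (48, array([315. , 269.9]))] []
96.5 [313.48847386 270.66444779]
101.5 [314.08704953 270.75189113]
106.5 [314.69491725 270.79735404]
111.5 [315.30726227 270.80045968]
116.5 [315.9192307 270.7611802]
126.5 [317.12268468 270.55709801]
262 313 321
266 309 321
270 309 321
```

View pics/g1.png

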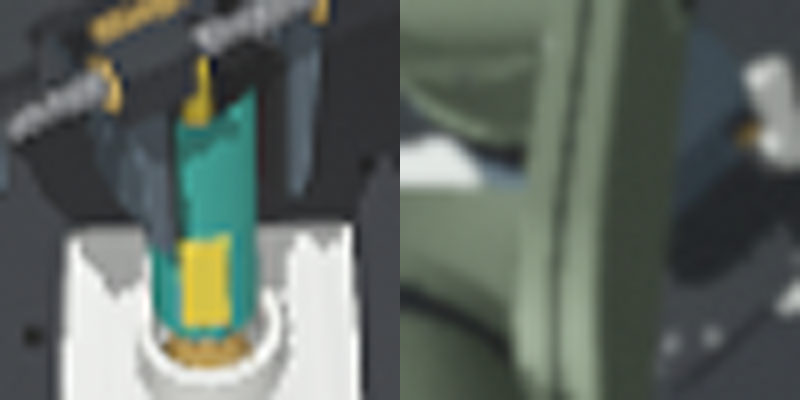

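The mark (crop 205,282, i.e. side 315,270) is centred on the gun facing the reader, within about 3–5° of the prediction for 111.5°. Holding for the read while raising the grip force.

apply_moves:
  delta_pos:
    - [0,0,0]
    - [0,0,0]
    - [0,0,0]
    - [0,0,0]
    - [0,0,0]
    - [0,0,0]
    - [0,0,0]
    - [0,0,0]
    - [0,0,0]
    - [0,0,0]
  rot:
    - [0,0,0]
    - [0,0,0]
    - [0,0,0]
    - [0,0,0]
    - [0,0,0]
    - [0,0,0]
    - [0,0,0]
    - [0,0,0]
    - [0,0,0]
    - [0,0,0]
  hand: [0,0,0,0,0,0,0,0,0,0]
  newtons: 50

```text
time_s: 8.2
ee_pos: [516.3, 100.0, 95.1]
ee_rot: [180.0, 0.0, 140.4]
force: [-1.8, -0.5, -0.6]
gripper_width: 31.2
gripper_force: 50.0
```

apply_moves:
  delta_pos:
    - [0,0,0.25]
    - [0,0,0.5]
    - [0,0,0.75]
    - [0,0,1]
    - [0,0,1]
    - [0,0,1]
  rot:
    - [0,0,0]
    - [0,0,0]
    - [0,0,0]
    - [0,0,0]
    - [0,0,0]
    - [0,0,0]
  hand: [0,0,0,0,0,0]
  newtons: 60

```text
time_s: 8.7
ee_pos: [517.4, 100.1, 216.6]
ee_rot: [179.8, 0.2, 140.4]
force: [-1.0, 1.0, -3.0]
gripper_width: 31.0
gripper_force: 60.0
```

```bash
python3 - <<'E'
from m import *
from scipy.spatial.transform import Rotation as Ro
st=env.state();print(st)
s=grab('side','s3.png');t=grab('top')
for n,p in(('s',s),('t',t)):
    for q in('gun','gun_mark','gun_grip'): print(n,q,[(np.round(d['position'],1).tolist(),round(d['score'],2)) for d in spotter.landmark_of(p,q)][:3])
M=Ro.from_euler('xyz',st['ee_rot'],degrees=True).as_matrix();T=st['ee_pos']
g=T-18.8*M[:,2];mouth=g+105*M[:,2];print('pred mouth',mouth,proj(s,mouth),proj(t,mouth),proj(s,g))
yw=np.radians(10);n=np.array([-np.sin(.4)*np.cos(yw),-np.sin(.4)*np.sin(yw),np.cos(.4)])
S=np.array([548,-153,117.5])
# tilt: minimal rotation taking -n to down, applied after yaw
v=np.cross([0,0,1],n);v=v/np.linalg.norm(v)*.4;print('tilt rotvec/1.5',v/1.5,'n',n)
for h in(50,): print('TCP',h,S+n*(h+105-18.8))
E
```

```text
{'time_s': 8.7, 'qpos': array([ 9.70070086e+00,  1.37428282e+01,  9.57464013e+01,  4.42312452e-03,
        7.02346024e+01, -4.07232771e+01]), 'qvel': array([ 0.04129862,  1.90771117,  4.12075972, -0.11600751,  0.15121203,
        0.02577228]), 'effort': array([ 6.37788355e-03, -3.97234869e+01, -2.54215568e+01,  3.40143184e-02,
        1.41934660e-02,  8.85949921e-04]), 'ee_pos': array([517.43272201, 100.14446788, 216.6200271 ]), 'ee_rot': array([1.79787980e+02, 1.77013311e-01, 1.40422165e+02]), 'force': array([-0.97188044,  0.99988111, -3.02184083]), 'torque': array([-0.01806549,  0.03492484,  0.00753366]), 'gripper_force': 59.9723955988884, 'gripper_width': 30.965420462882186}
s gun [([311.5, 246.1], 0.95), ([324.1, 248.8], 0.5)]
s gun_mark [([312.9, 236.0], 0.78), ([322.2, 236.1], 0.69), ([341.1, 184.8], 0.15)]
s gun_grip [([313.4, 211.2], 0.72), ([325.6, 228.5], 0.53), ([312.3, 237.5], 0.53)]
t gun [([319.3, 201.4], 0.56)]
t gun_mark [([314.0, 196.5], 0.61)]
t gun_grip [([313.1, 198.1], 0.41), ([352.2, 140.3], 0.15)]
pred mouth [517.84121212 100.22065079 130.42102866] [313.6079554  246.90583892] [270.93558669 192.08782074] [312.16746469 211.81239527]
tilt rotvec/1.5 [ 0.04630618 -0.2626154   0.        ] n [-0.3835022  -0.06762179  0.92106099]
TCP 50 [ 495.767      -162.21008718  242.94850738]
```

apply_moves:
  delta_pos:
    - [0,0,0.33]
    - [0,-0.25,0.33]
    - [-0.06,-0.5,0.33]
    - [-0.06,-0.75,0.33]
    - [-0.06,-0.75,0.33]
  rot:
    - [0,0,0]
    - [0,0,0]
    - [0.01,-0.08,0]
    - [0.02,-0.13,0]
    - [0.02,-0.13,0]
  hand: [0,0,0,0,0]
  newtons: 60

```text
time_s: 9.52
ee_pos: [505.1, 5.5, 253.7]
ee_rot: [171.7, 7.5, 139.7]
force: [-0.7, -0.3, -3.1]
gripper_width: 31.1
gripper_force: 60.0
```

apply_moves:
  delta_pos:
    - [-0.05,-0.25,0]
    - [-0.1,-0.5,0]
    - [-0.14,-0.75,0]
    - [-0.14,-0.75,0]
    - [-0.14,-0.75,0]
  rot:
    - [0.01,-0.05,0]
    - [0.02,-0.1,0]
    - [0.026,-0.133,0]
    - [0.026,-0.133,0]
    - [0.026,-0.133,0]
  hand: [0,0,0,0,0]

```text
time_s: 9.93
ee_pos: [491.0, -81.6, 254.3]
ee_rot: [162.2, 14.5, 137.8]
force: [-0.6, 0.2, -2.0]
gripper_width: 30.9
gripper_force: 60.0
```

apply_moves:
  delta_pos:
    - [0,-0.25,0]
    - [0,-0.5,0]
    - [0,-0.69,0]
    - [0,-0.69,0]
    - [0,-0.69,0]
    - [0,-0.69,0]
  rot:
    - [0,0,0]
    - [0,0,0]
    - [0,0,0]
    - [0,0,0]
    - [0,0,0]
    - [0,0,0]
  hand: [0,0,0,0,0,0]

```text
time_s: 10.43
ee_pos: [492.5, -161.5, 254.4]
ee_rot: [162.1, 14.6, 138.2]
force: [-0.8, 0.3, -2.2]
gripper_width: 31.0
gripper_force: 60.0
```

```bash
cat > look.py <<'E'
from m import *
from scipy.spatial.transform import Rotation as Ro
import sys
s=grab('side');t=grab('top')
st=env.state();M=Ro.from_euler('xyz',st['ee_rot'],degrees=True).as_matrix();T=st['ee_pos']
ax=-M[:,2];mouth=T+(18.8-105)*ax
yw=np.radians(10);n=np.array([-np.sin(.4)*np.cos(yw),-np.sin(.4)*np.sin(yw),np.cos(.4)]);S=np.array([548,-153,117.5])
d=mouth-S;print('t',st['time_s'],'rel along',d@n,'lat',d-d@n*n,'ang',np.degrees(np.arccos(ax@n)),'F',st['force'],'Fn',st['force']@n,'w',st['gripper_width'],st['gripper_force'])
print('TCP',T,'tilt fix/1.5',np.cross(ax,n)/1.5,'q',st['qpos'].round(1))
print('mouth px',proj(s,mouth),proj(t,mouth))
for nm,p in(('s',s),('t',t)):
    for q in('gun','nipple_seat'): print(nm,q,[(np.round(e['position'],1).tolist(),round(e['score'],2)) for e in spotter.landmark_of(p,q)][:4])
a=np.linspace(0,2*np.pi,40);u=np.cross(n,[1,0,0]);u/=np.linalg.norm(u);v=np.cross(n,u);ux=np.cross(ax,[1,0,0]);ux/=np.linalg.norm(ux);vx=np.cross(ax,ux)
def dr(p,x,y,k=8,w=50,h=70):
    im=cv2.resize(p['pixels'][y:y+h,x:x+w],(w*k,h*k),interpolation=cv2.INTER_CUBIC)[...,::-1].copy()
    L=[([mouth+15*(np.cos(b)*ux+np.sin(b)*vx) for b in a],(255,0,255)),([mouth+16*(np.cos(b)*ux+np.sin(b)*vx)+34*ax for b in a],(255,0,255)),([mouth,mouth+105*ax],(255,0,255)),([S,S+24*n],(255,255,0)),([S+24*(np.cos(b)*u+np.sin(b)*v) for b in a],(255,255,0))]
    for P,c in L: cv2.polylines(im,[((np.array([proj(p,q) for q in P])-[x,y]+.5)*k).round().astype(np.int32)],False,c,1)
    return im
if len(sys.argv)>1: cv2.imwrite('pics/'+sys.argv[1],np.hstack([dr(s,312,140),dr(t,345,160)]))
E
python3 look.py n1.png
```

```text
t 10.5333 rel along 61.964600155013315 lat [1.16234919 1.78162722 0.61476959] ang 0.05676056319219326 F [ 0.07682867  0.51944872 -1.58613239] Fn -1.525514693830868 w 31.40827989203485 59.97346490621567
TCP [ 492.36162408 -161.32033129  254.58590778] tilt fix/1.5 [-0.00058854 -0.00015506 -0.00025643] q [-28.5   2.4 107.8  17.8  52.9 -87.7]
mouth px [346.02964645 165.48651036] [370.53292837 199.80465757]
s gun [([344.1, 164.6], 0.79), ([324.0, 247.5], 0.54)]
s nipple_seat [([423.2, 186.4], 0.62), ([339.2, 184.1], 0.56)]
t gun [([318.9, 198.1], 0.48), ([369.3, 199.4], 0.39)]
t nipple_seat [([379.0, 287.2], 0.66)]
```

View pics/n1.png

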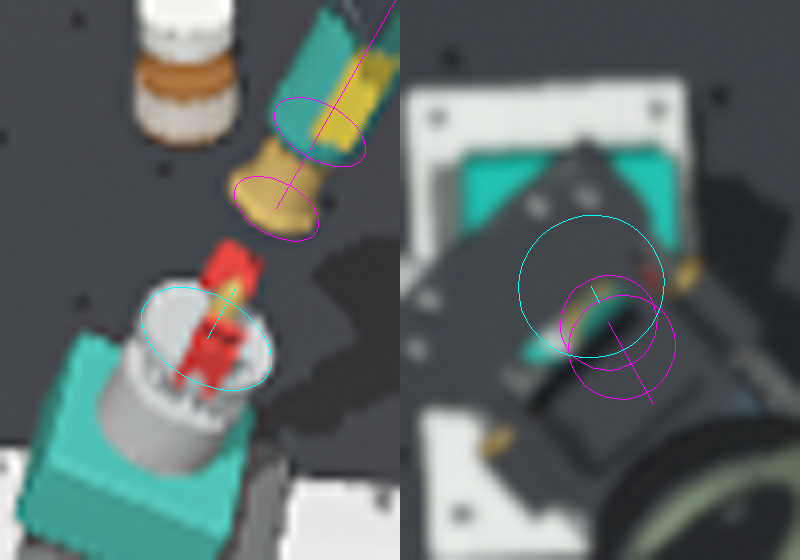

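Side view: the coupler mouth (273,200) and the seat both sit about (-4,-6) crop px off my overlay. The bias is the same for both, so the relative alignment holds. Descending along the axis and correcting the lateral error.

apply_moves:
  delta_pos:
    - [0.03,0,-0.09]
    - [0.065,0,-0.18]
    - [0.098,0.004,-0.266]
    - [0.098,0.004,-0.266]
    - [0.098,0.004,-0.266]
    - [0.098,0.004,-0.266]
  rot:
    - [0,0,0]
    - [0,0,0]
    - [0,0,0]
    - [0,0,0]
    - [0,0,0]
    - [0,0,0]
  hand: [0,0,0,0,0,0]

```text
time_s: 11.23
ee_pos: [504.2, -162.4, 223.6]
ee_rot: [162.1, 14.7, 138.1]
force: [-0.3, -0.2, -2.4]
gripper_width: 31.1
gripper_force: 60.0
```

```bash
python3 look.py n2.png
```

```text
t 11.3333 rel along 29.13173762843185 lat [ 0.65353056 -1.86430859  0.13523809] ang 0.13901964996805113 F [-0.12562844  0.15314049 -1.67577215] Fn -1.5056652147764236 w 31.25196148729114 59.973476976156235
TCP [ 504.25371863 -162.5588949   223.79947389] tilt fix/1.5 [0.00071022 0.00139765 0.00039833] q [-27.8   4.8 109.9  18.7  48.2 -88.6]
mouth px [341.60392967 173.72451697] [370.39124191 197.46223075]
s gun [([341.6, 172.8], 0.83), ([324.4, 253.2], 0.62)]
s nipple_seat [([271.1, 211.1], 0.67), ([424.6, 185.7], 0.61), ([339.2, 184.3], 0.48)]
t gun [([318.9, 199.3], 0.65), ([372.4, 197.0], 0.35), ([367.6, 203.3], 0.33), ([464.2, 180.5], 0.26)]
t nipple_seat [([382.1, 286.9], 0.65)]
```

View pics/n2.png

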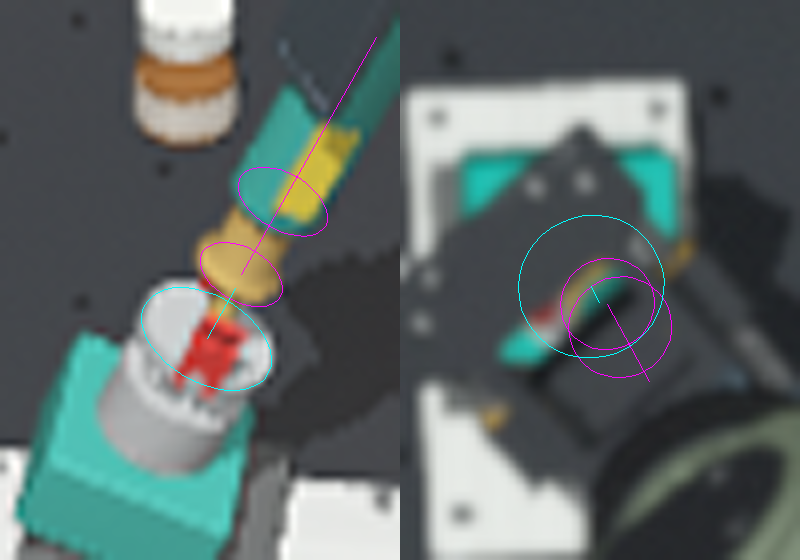

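apply_moves:
  delta_pos:
    - [0.01,0.015,-0.03]
    - [0.025,0.02,-0.06]
    - [0.045,0.021,-0.107]
    - [0.045,0.021,-0.107]
    - [0.045,0.021,-0.107]
  rot:
    - [0,0,0]
    - [0,0,0]
    - [0,0,0]
    - [0,0,0]
    - [0,0,0]
  hand: [0,0,0,0,0]

```text
time_s: 11.95
ee_pos: [508.9, -159.1, 209.1]
ee_rot: [162.1, 14.5, 138.1]
force: [-1.2, 1.8, -3.0]
gripper_width: 31.2
gripper_force: 60.0
```

```bash
python3 look.py | head -3
```

```text
t 12.05 rel along 13.92356995233038 lat [-0.68757441  0.38734314 -0.25784771] ang 0.0533168367236623 F [-0.05662215  1.18017968 -2.07641102] Fn -1.9705923335092121 w 31.517126839944154 59.9716754257679
TCP [ 508.97532395 -159.43120451  209.48369536] tilt fix/1.5 [-0.00033071 -0.00049517 -0.00017405] q [-27.2   5.9 110.9  19.   46.3 -88.7]
mouth px [339.55249161 178.38235625] [368.76376258 196.64200657]
```

apply_moves:
  delta_pos:
    - [0.01,0.002,-0.023]
    - [0.02,0.003,-0.046]
    - [0.03,0.005,-0.07]
    - [0.038,0.007,-0.092]
    - [0.038,0.007,-0.092]
    - [0.038,0.007,-0.092]
  rot:
    - [0,0,0]
    - [0,0,0]
    - [0,0,0]
    - [0,0,0]
    - [0,0,0]
    - [0,0,0]
  hand: [0,0,0,0,0,0]

```text
time_s: 12.75
ee_pos: [513.5, -158.6, 198.8]
ee_rot: [162.1, 14.6, 138.1]
force: [-4.1, 2.9, 0.4]
gripper_width: 30.9
gripper_force: 60.0
```

```bash
python3 look.py | head -3
```

```text
t 12.85 rel along 2.3248034900570818 lat [-0.64272148  0.39897202 -0.23831853] ang 0.036296462670220096 F [-4.42007927  3.05936244  1.75434114] Fn 3.104085775436167 w 31.374770043038666 59.97620701789856
TCP [ 513.4459066  -158.62409778  198.81155724] tilt fix/1.5 [-0.00025573 -0.00031025 -0.00012926] q [-26.8   6.8 111.5  19.4  44.7 -89. ]
mouth px [337.83815523 181.3447438 ] [368.26033017 195.70425761]
```

apply_moves:
  delta_pos:
    - [0.0,0.01,-0.016]
    - [0.006,0.012,-0.032]
    - [0.012,0.014,-0.048]
    - [0.019,0.014,-0.064]
    - [0.019,0.014,-0.064]
    - [0.019,0.014,-0.064]
  rot:
    - [0,0,0]
    - [0,0,0]
    - [0,0,0]
    - [0,0,0]
    - [0,0,0]
    - [0,0,0]
  hand: [0,0,0,0,0,0]

```text
time_s: 13.55
ee_pos: [516.2, -157.8, 192.2]
ee_rot: [162.2, 14.7, 138.1]
force: [-7.3, 0.4, 7.1]
gripper_width: 31.4
gripper_force: 60.0
```

```bash
python3 look.py | head -3
```

```text
t 13.65 rel along -4.782682923711018 lat [-0.52478493  0.51841083 -0.18044441] ang 0.1270041569216024 F [-7.40654849  0.11554036  6.18457015] Fn 8.528980941100775 w 30.760066680534386 59.985071271657944
TCP [ 516.13323989 -157.84219787  192.27104664] tilt fix/1.5 [0.00101242 0.00095753 0.00049184] q [-26.5   7.3 112.   19.6  43.5 -89.1]
mouth px [336.75553085 183.14267855] [367.92085218 195.09708362]
```

apply_moves:
  delta_pos:
    - [-0.005,0,-0.01]
    - [0,0.002,-0.02]
    - [0.003,0.002,-0.035]
    - [0.003,0.002,-0.035]
    - [0.003,0.002,-0.035]
  rot:
    - [0,0,0]
    - [0,0,0]
    - [0,0,0]
    - [0,0,0]
    - [0,0,0]
  hand: [0,0,0,0,0]

```text
time_s: 14.27
ee_pos: [517.2, -157.7, 189.1]
ee_rot: [162.1, 14.8, 138.0]
force: [-8.5, 1.7, 12.0]
gripper_width: 31.0
gripper_force: 60.0
```

```bash
python3 look.py | head -3
```

```text
t 14.3667 rel along -8.126669078311277 lat [-0.58711239  0.44547875 -0.21175018] ang 0.23667697929989906 F [-8.36502243  2.66964828 10.86183235] Fn 13.031888242303033 w 31.281700075882316 59.98720720410347
TCP [ 517.17960612 -157.66227167  189.08878276] tilt fix/1.5 [0.00116574 0.00240552 0.00066199] q [-26.4   7.5 112.3  19.8  42.9 -89.4]
mouth px [336.30542877 183.98094069] [367.80344953 194.86833306]
```

```bash
sed -i 's/yellow/yellow/' look.py; python3 - <<'E'
import sys;sys.argv=['x']
exec(open('look.py').read())
def cr(p,x,y,k=14,w=40,h=42): return cv2.resize(p['pixels'][y:y+h,x:x+w],(w*k,h*k),interpolation=cv2.INTER_CUBIC)[...,::-1]
cv2.imwrite('pics/p1.png',cr(s,318,155))
E
```

```text
t 14.6667 rel along -8.0873759633968 lat [-0.55185323  0.45395456 -0.19644705] ang 0.2399008357847883 F [-8.90021744  2.11291562 10.69449578] Fn 13.120656782049203 w 31.40574070049252 59.98721972107887
TCP [ 517.1949354  -157.65595824  189.13826774] tilt fix/1.5 [0.00116822 0.00244611 0.000666  ] q [-26.4   7.5 112.3  19.8  42.9 -89.4]
mouth px [336.29786372 183.96587937] [367.8041098  194.85687964]
s gun [([324.6, 246.9], 0.8), ([334.8, 184.6], 0.61), ([359.8, 397.7], 0.4)]
s nipple_seat [([426.3, 189.0], 0.8), ([336.0, 187.1], 0.47)]
t gun [([366.9, 191.4], 0.58), ([319.0, 202.3], 0.49)]
t nipple_seat [([378.9, 287.1], 0.77), ([371.1, 196.6], 0.56)]
```

View pics/p1.png

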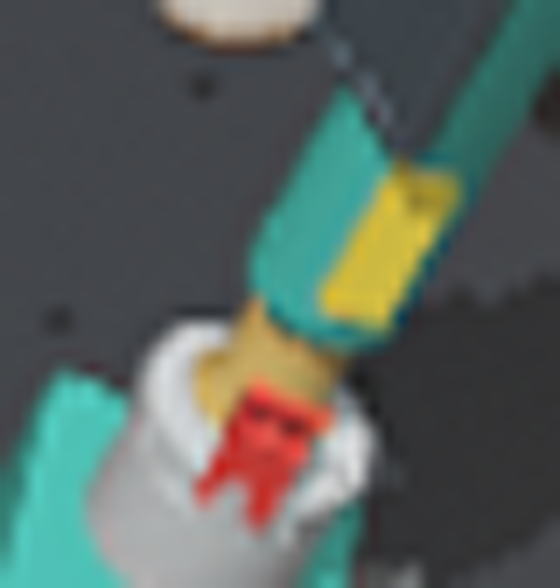

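```bash
python3 - <<'E'
import sys;sys.argv=['x']
exec(open('look.py').read())
b=blobs(s,red,(315,160,45,40))[1];print(b)
i=[q for q in b if q[0]>20][-1][1]
yv=np.array([-np.sin(yw),np.cos(yw),0]);B=np.array([540.,-135,126.8])
J=np.array([proj(s,B+n)-proj(s,B),proj(s,B+yv)-proj(s,B)]).T
print(i-[337.82,183.45],'n,y shift',np.linalg.solve(J,i-np.array([337.82,183.45])),J)
m0=blobs(dict(pixels=cv2.cvtColor(cv2.imread('pics/s0.png'),cv2.COLOR_BGR2RGB)),red,(325,176,25,18))[0];m1=blobs(s,red,(325,176,25,18))[0]
for m in(m0,m1):
    ys,xs=np.nonzero(m);print(len(xs),xs.min()+325,xs.max()+325,ys.min()+176,ys.max()+176)
# mark centroid vs model => slip of the gun in grip
mk=blobs(s,yel,(325,155,35,30))[1];print('mark',mk)
# body bottom visible tube; predicted mark position for mark azimuth seen
Rx=M; 
for az in range(60,150,10):
    e=np.array([np.cos(np.radians(az)),np.sin(np.radians(az)),0]);e-=e@ax*ax;e/=np.linalg.norm(e);print(az,proj(s,mouth+60*ax+16*e).round(1))
E
```

```text
t 14.9667 rel along -8.104754223295338 lat [-0.56228217  0.48151836 -0.19876568] ang 0.23822185942182778 F [-9.06954413  1.60607304 11.1835557 ] Fn 13.670321552427533 w 31.300615101524688 59.98721703886986
TCP [ 517.19292555 -157.62909879  189.12054664] tilt fix/1.5 [0.00115514 0.00243182 0.0006595 ] q [-26.4   7.5 112.3  19.8  42.9 -89.4]
mouth px [336.29573926 183.97761306] [367.7924923  194.85809027]
s gun [([325.1, 251.0], 0.82), ([332.4, 184.4], 0.69)]
s nipple_seat [([426.8, 185.8], 0.67), ([333.7, 188.1], 0.45)]
t gun [([364.3, 191.0], 0.54), ([319.2, 200.0], 0.41)]
t nipple_seat [([379.0, 288.4], 0.62), ([368.5, 196.9], 0.4)]
[(42, array([336.38, 186.43]))]
[-1.44  2.98] n,y shift [-8.36382318  3.58103077] [[ 0.14821633 -0.05594614]
 [-0.25762665  0.23045215]]
41 334 343 176 188
42 332 340 183 191
mark [(51, array([345.14, 172.25]))]
60 [341.2 169.7]
70 [341.9 170.4]
80 [342.7 171. ]
90 [343.6 171.6]
100 [344.5 172. ]
110 [345.4 172.4]
120 [346.3 172.6]
130 [347.2 172.7]
140 [348.  172.8]
```

```bash
python3 -c "
from workcell import env
print(env.job_done())"
```

```text
the job is handed in; nothing more can be done
None
```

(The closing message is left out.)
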